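# Draw a sample panel from its rack and balance it on the dome

### The arm

A 7-joint arm with a two-finger parallel gripper is mounted at the origin on a cart in front of the work surface, level with it; the furniture and walls round the work are solid. World frame = base frame: x ahead of the robot, y to its left, z up, the work surface at z = 0. Lengths are in m, angles in degrees, forces in N, time in s.
With the tool pointing down it reaches from about 0.425 to 0.875 m from the base axis. Payload 4.7 kg.
Tool frame: the origin (TCP) lies at the centre of the arm's flange, where the gripper is bolted on; the fingertips stand 182 mm ahead of it and the grasp point (between the pads) lies 164 mm ahead of it (env.grip_depth is the distance from the TCP to the grasp point, in m); z points along the fingers, y is the line along which they close (so a half turn about z gives the same grasp; the last joint's range is limited). The gripper opens to 87 mm and grips with 3 to 60 N. Pads are 19 mm wide; open, the fingers measure 117 mm over their backs; the gripper's body (75 mm by 190 mm) begins 51 mm behind the grasp point.
Start: joints at [-73.276, 18.392, -4.016, 83.108, 1.295, 78.541, -3.26], TCP at [0.178, 0.625, 0.405] pointing down, gripper open.
Joint ranges: [-163.93, 163.93], [-17.29, 119.83], [-79.2, 71.16], [3.27, 140.29], [-89.18, 269.18], [5.43, 117.66], [-154.24, 154.24]. Speed limits (degrees/s): [147.25, 147.25, 180, 180, 180, 180, 180].

### API

Orientations are given as [roll, pitch, yaw] about the fixed x, y, z axes, in that order (R = Rz(yaw) Ry(pitch) Rx(roll)).
In Python, from cell import env gives the robot as it stands. The module is installed in compiled form; this text tells all that it offers.
- The arm moves only by the tool send_rows, never from a script. Its arguments are lists of equal length, an entry for each row: "xyz": the shift along the tool's x, y, z in m, a list of three; "rotation": the turn, a rotation vector about the tool's x, y, z in rad, a list of three; "jaw": the opening, from 0 (shut) to 1 (fully open). A call has 1 to 20 rows; each row shifts and turns the commanded pose from where the row before left it, along the tool's axes as they then stand; what a row does not reach is not made up. A row lasts 1/10 s, in which the tool goes at most 50 mm and 8.59 degrees, less where a joint would pass 70% of its speed; a pose out of reach is approached as far as the arm can. A call is refused whole if a number of a shift passes 0.05 or a number of a turn 0.15, either way. A call with a gripper value outside its range is refused whole. The fingers move at their own pace and stop on an object; "newtons" is the grip in N (left out, the last holds). Time passes only in rows, so rows that do not move let the fingers close. It gives the time, the measured TCP pose, the force, the opening and the grip force at its end, in the units of the state.
- env.get_obs(): the state, without advancing time (a new reading comes with each control period).
- env.read_camera(name): name is "side" or "top" or "wrist"; returns a dict with "image" (420x560x3 uint8, blue, green, red), "fx", "fy", "cx", "cy" (pixels), "distortion" ([k1, k2, p1, p2, k3] as OpenCV has them; the pictures are not rectified), "R" (3x3) and "t" (3): a world point X has camera coordinates R X + t. Camera axes: x right, y down, z forward; pixel columns grow to the right and rows downward; lengths in m; the calibration is good to about 2 mm. A picture is of the moment at which its call begins. There is no depth.
- env.sign_off(): hands the job in; it is judged then, once.
The state is a dict: "time_s": time; "qpos": joint angles; "joint_velocities": joint speeds; "effort": joint torques, N m; "tool_pos": TCP position; "tool_rot": TCP orientation; "force": force on the tool from outside, world axes, zero at the start; "wrist_torque": the same for the moment, N m; "grip_width": finger opening in m; "grasp_force": force on a finger pad.
Only numpy, scipy, OpenCV 4.12 (cv2) and the standard library are available. Lean on these libraries where they do the work, as an engineer would, in place of code of your own. Each camera call takes 0.05 s, during which the arm holds its last target. There are 200 camera calls.

### The job

Slide the blue sample panel straight up out of its slot in the wooden rack, then lay it flat and balanced, centred and nearly level, on top of the grey dome so that all its edges are free for varnishing, and let go. Set it down gently, without banging it on the dome; the sloping wooden rest is there for changing your grip from its top edge to its long sides. Leave the red and yellow panels in their slots and do not disturb the jars, the glue bottle or the tape roll.

Things in the scene. Friction and masses are not known exactly. Their poses are not given: they have to be found in the camera images.
- rack: fixed wooden rack, base board 175 (its x) x 100 (its y) x 12 mm, origin at the centre of its underside, z up. On the board three open-topped slots, side by side along its x at -50, 0 and +50 mm; each slot is 11 mm wide (x), 64 mm long (y) between end pieces, its floor 12 mm above the table and its rim 72 mm above the table; the slot walls are 6 mm thick and 76 mm long.
- blue_panel: loose rigid panel with wooden edges and blue painted faces, 8 mm thick (its x), 60 mm wide (its y), 150 mm long (its z), about 0.12 kg. Origin at the centre of its lower short edge as it stands in a slot of the rack, z up along its length; its top edge is 150 mm along z, 90 mm above the slot's rim.
- blue_panel_center (a point): the blue panel's centre: 75 mm along its z from its origin, mid thickness and mid width; same axes as the panel.
- red_panel: same panel with red faces, standing in another slot; origin and axes as the blue one. To be left in its slot.
- yellow_panel: same panel with yellow faces, standing in another slot; origin and axes as the blue one. To be left in its slot.
- rest: fixed wooden rest, base board 110 (its x) x 80 (its y) x 10 mm, origin at the centre of its underside, z up. A sloping face, 46 mm wide (y) and 98 mm long, rises at 45 degrees towards its +x from a low ledge at its foot, 8 mm high and square to the face. A panel lying on it overhangs the upper end by 52 mm and each side by 7 mm.
- rest_foot (a point): the corner where the rest's sloping face meets its ledge, mid width: at x = -36, z = 24 mm in the rest's frame; same axes as the rest. From here the face runs 98 mm along (x, z) = (0.707, 0.707).
- dome: fixed grey dome, a ball of 60 mm radius cut flat below, centre 20 mm and top 80 mm above the table, on a dark wooden disc of 144 mm diameter, 10 mm high. Origin at the centre of its underside, z up. It is grippy, but a panel laid off centre rolls to a slope of about 1 degree per mm.
- dome_top (a point): the topmost point of the dome, 80 mm above the table, axes as the dome.
- water_jar: clear glass jar, 93 mm wide, 83 mm high; loose bystander, origin at the centre of its underside.
- glue_bottle: white glue bottle with nozzle, 50 mm wide, 140 mm high; loose bystander, origin at the centre of its underside.
- blue_jar: open blue jar, 57 mm wide, 64 mm high; loose bystander, origin at the centre of its underside.
- tape: roll of tan masking tape lying flat, 110 mm wide, 24 mm high; loose bystander, origin at the centre of its underside.
Mind the look-alikes: they are no part of the job. Leave any purple look-alike of the blue_panel alone.

How it is judged (in metres and radians):
On the way:
1. the blue panel has been drawn up clear of its slot, still upright over the rack (z of blue_panel in the frame of rack above 0.075 m and angle between blue_panel's own z axis and vertical below 0.3 rad and horizontal distance between blue_panel and rack below 0.09 m), for 0.1 s.
At the end, for the whole second after the job is handed in: The blue panel lies on the dome, either face up, its centre within 20 mm of the dome's top, level within 12 degrees, resting on it (centre 76 to 92 mm above the table) and still, released (horizontal distance between blue_panel_center and dome_top below 0.02 m and z of blue_panel_center in the frame of dome between 0.076 and 0.092 m and (angle between blue_panel's own x axis and vertical below 0.21 rad or angle between blue_panel's own x axis and vertical above 2.93 rad) and contact force between blue_panel and dome above 0.3 N and linear speed of blue_panel below 0.03 m/s and angular speed of blue_panel below 0.4 rad/s); the robot touches nothing.
It fails at once if the blue panel is banged or pressed on the dome (over 20 N) (contact force between blue_panel and dome above 20 N).
It fails at once if the red or the yellow panel is drawn out or shoved (moved over 15 mm) (distance of any of red_panel, yellow_panel from where it was at the start of the episode above 0.015 m).
It fails at once if a jar, the glue bottle or the tape roll is disturbed (moved over 25 mm) (distance of any of water_jar, glue_bottle, blue_jar, tape from where it was at the start of the episode above 0.025 m).
It also fails if it takes over 64 s, if anything falls off the work surface, if the arm or the gripper's body presses on something with over 40 N, if the wrist force passes 120 N, or if a joint passes its speed limit or range.

## Working session

There is one attempt and no reset: what is moved stays moved. The work goes in short steps, Python scripts to look and compute and a tool call to move; the robot and the scene stay as the last step left them, time stands still between calls to the robot, and variables do not carry over. Pictures are saved under pics/ and viewed, at most 10 in all, crops included, and the job is handed in when it is done.

Besides the shell and the picture viewer there is one more tool, called after "Call:" in YAML: its name, and indented under it one key for each argument. send_rows: Moves the arm, as the interface text tells. Its arguments: {"type":"object","properties":{"xyz":{"type":"array"},"rotation":{"type":"array"},"jaw":{"type":"array"},"newtons":{"type":"number"}},"required":["xyz","rotation","jaw"]}

```bash
mkdir -p pics
cat > h.py <<'E'
import numpy as np, cv2
from cell import env
from scipy.spatial.transform import Rotation as Ro
def cam(n,save=None):
    c=env.read_camera(n); 
    for k in('R','t','distortion'): c[k]=np.array(c[k],float)
    c['K']=np.array([[c['fx'],0,c['cx']],[0,c['fy'],c['cy']],[0,0,1.]])
    if save: cv2.imwrite('pics/'+save,c['image'])
    return c
def onz(c,px,z):
    p=cv2.undistortPoints(np.array(px,float).reshape(-1,1,2),c['K'],c['distortion']).reshape(-1,2)
    d=np.c_[p,np.ones(len(p))]@c['R']; o=-c['R'].T@c['t']
    z=np.broadcast_to(z,len(p)); return o+d*((z-o[2])/d[:,2])[:,None]
def proj(c,X):
    return cv2.projectPoints(np.array(X,float).reshape(-1,1,3),cv2.Rodrigues(c['R'])[0],c['t'],c['K'],c['distortion'])[0].reshape(-1,2)
E
python3 - <<'E'
from h import *
ims=[]
for n in('side','top','wrist'):
    c=cam(n,n+'0.png'); print(n,-c['R'].T@c['t'],c['R'][2]); 
print(env.get_obs())
E
```

```text
side [1.01927378 0.42425092 0.99018957] [-0.45259672 -0.34396637 -0.8227049 ]
top [0.35311499 0.04323398 1.14149166] [ 0.13352191 -0.00459744 -0.9910352 ]
wrist [0.10098826 0.64819656 0.38329308] [ 0.28290304 -0.08097391 -0.95572438]
{'time_s': 0.15, 'qpos': array([-73.2761437 ,  18.42842302,  -4.01715421,  83.15801299,
         1.29530952,  78.54169152,  -3.26065411]), 'joint_velocities': array([-0.06928696, -0.03437388, -0.02315857, -0.22456011, -0.01351482,
       -0.05550975,  0.0473161 ]), 'effort': array([-5.11321741e-04, -4.91792858e+01, -4.05009286e-01, -3.12875140e+01,
       -6.41363184e-02,  4.05072654e-02,  1.32810437e-04]), 'tool_pos': array([0.1782216 , 0.62493051, 0.40393008]), 'tool_rot': array([-1.79917114e+02,  4.87195449e-03,  1.64086470e+02]), 'force': array([0.29629157, 0.34109863, 0.31384941]), 'wrist_torque': array([-0.00233631, -0.02203891, -0.00738686]), 'grasp_force': 0.0, 'grip_width': 0.08687146770599403}
```

View pics/top0.png

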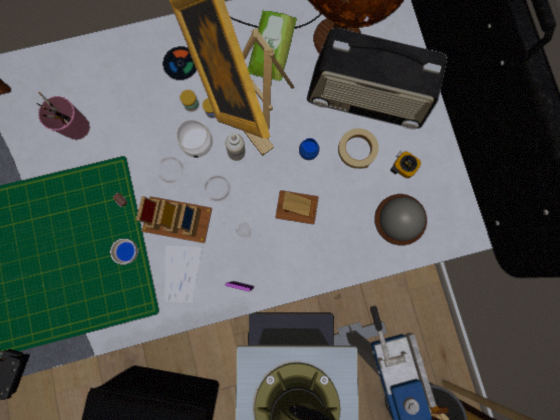

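View pics/side0.png

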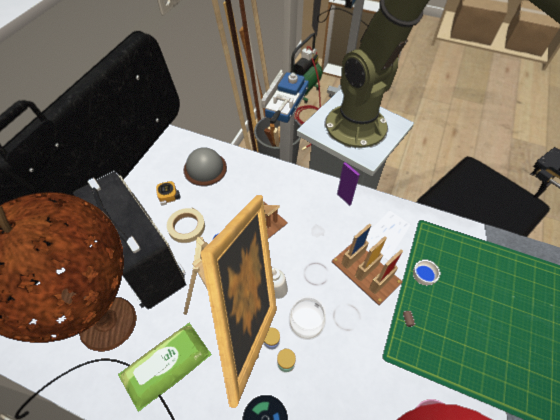

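The top view shows the rack at about (177,219), with red (149,210), yellow (168,214) and blue (188,219) panels. The rest is at (297,206), the dome at (402,218), the tape at (358,148), the blue jar at (309,148) and the bottle at (235,143). There are two blue-like candidates. One is the panel in the rack's right slot, top (188,219) and side (361,238). The other is the purple one at top (239,286) and side (347,183), which stands outside the rack and is the look-alike. The blue panel in the slot is the one meant, and I'll confirm it with an enlarged crop.

Run:
```python
import cv2,numpy as np
t=cv2.imread('pics/top0.png');s=cv2.imread('pics/side0.png')
f=lambda im,x,y,w,h,k:cv2.resize(im[y:y+h,x:x+w],None,fx=k,fy=k,interpolation=cv2.INTER_CUBIC)
a=np.hstack([f(t,130,190,90,60,4.4),f(t,270,185,90,60,4.4)])
b=np.hstack([f(s,325,215,90,90,3.5),f(t,370,185,70,70,4.5)[:315],])
b=np.pad(b,((0,0),(0,max(0,a.shape[1]-b.shape[1])),(0,0)))
cv2.imwrite('pics/crop1.png',np.vstack([a,b[:,:a.shape[1]]])); print(a.shape,b.shape)
```

```text
(264, 792, 3) (315, 792, 3)
```

View pics/crop1.png

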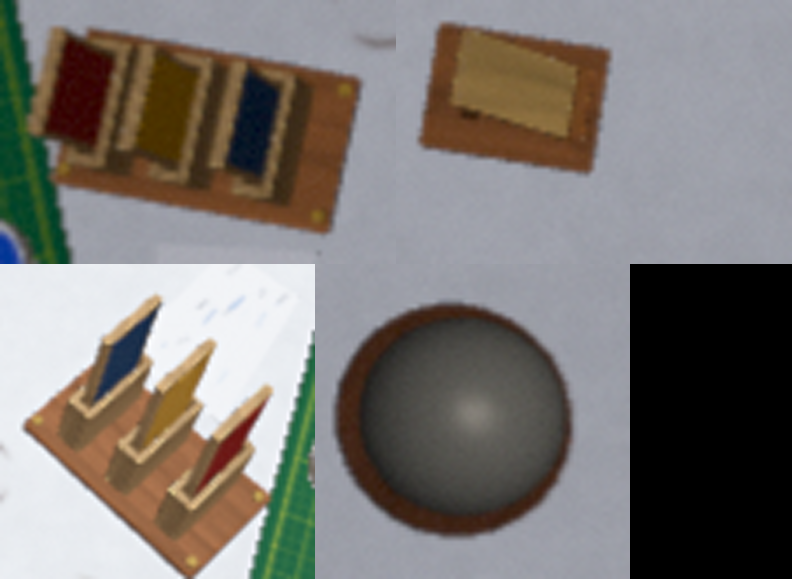

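The crop confirms it: the blue-faced panel stands in the rack slot nearest the rest. The sloping face rises towards image left, with the ledge at its right foot. Next I fit the poses.

```bash
cat > fit.py <<'E'
from h import *
from scipy.optimize import least_squares
def fit(obs,x0):
    # obs: list of (cam, pts3 local, px); returns x,y,yaw(deg)
    def r(p):
        R=Ro.from_euler('z',p[2]).as_matrix(); o=[]
        for c,P,px in obs: o.append((proj(c,np.array(P)@R.T+[p[0],p[1],0])-np.array(px)).ravel())
        return np.concatenate(o)
    s=least_squares(r,x0); return np.r_[s.x[:2],np.degrees(s.x[2])],np.round(s.fun.reshape(-1,2),1)
E
python3 - <<'E'
from fit import *
import pickle
T=cam('top');S=cam('side'); pickle.dump((T,S),open('c.pkl','wb'))
f=lambda p,ox,oy,k,X,Y:(np.array(p,float)-[ox,oy]+.5)/k+[X,Y]-.5
# image right = -y ; rack x axis: assume toward +y or -y; symmetric. choose rack x -> image right
px=f([(359,77),(330,234),(57,184),(88,30)],0,0,4.4,130,190)
P=[(.0875,.05,.012),(.0875,-.05,.012),(-.0875,-.05,.012),(-.0875,.05,.012)]
print('rackT',fit([(T,P,px)],[.4,.3,-1.5]))
ps=f([(27,428),(190,578),(270,495)],0,264,3.5,325,215)
# side: leftmost = +x far(right) ; 
print('rackTS',fit([(T,P,px),(S,[P[0],P[3],P[2]],ps)],[.4,.3,-1.5]))
pb=f([(157,298),(105,348)],0,264,3.5,325,215)
print('blue top edge mid-line ends',onz(S,pb,.162), onz(T,f([(239,64),(220,167)],0,0,4.4,130,190),.162))
pr=f([(440,22),(610,48),(592,173),(420,146)],396,0,4.4,270,185)
Q=[(.055,.04,.01),(-.055,.04,.01),(-.055,-.04,.01),(.055,-.04,.01)]
Q=[(.055,-.04,.01),(-.055,-.04,.01),(-.055,.04,.01),(.055,.04,.01)]
print('rest',fit([(T,Q,pr)],[.4,.0,1.5]))
F=[(.0333,-.023,.0933),(-.036,-.023,.024),(-.036,.023,.024),(.0333,.023,.0933)]
pf=f([(468,29),(578,68),(567,138),(450,105)],396,0,4.4,270,185)
print('rest+face',fit([(T,Q,pr),(T,F,pf)],[.4,.0,1.5]))
# dome: mask by colours
im=T['image'].astype(int)[175:265,355:450]
hsv=cv2.cvtColor(T['image'],cv2.COLOR_BGR2HSV)[175:265,355:450]
dark=(im.max(2)<125).astype('uint8')
cs,_=cv2.findContours(dark,0,2); c=max(cs,key=cv2.contourArea)
print('dark blob',cv2.boundingRect(c),cv2.minEnclosingCircle(c))
q=f([(335,420),(572,420),(455,303),(455,536)],315,264,4.5,370,185)
print('disc',onz(T,[[ (q[0,0]+q[1,0])/2,(q[2,1]+q[3,1])/2]],.01))
q=f([(360,416),(570,416),(463,315),(463,516)],315,264,4.5,370,185)
print('dome',onz(T,[[ (q[0,0]+q[1,0])/2,(q[2,1]+q[3,1])/2]],.03))
E
```

```text
rackT (array([  0.48545974,   0.32600164, -99.66697166]), array([[ 0.9, -0.2],
       [ 0.3,  0. ],
       [-1. ,  0.4],
       [-0.2, -0.3]]))
rackTS (array([  0.48709326,   0.32705923, -99.78439444]), array([[ 0.5, -0.7],
       [-0.1, -0.5],
       [-1.4, -0.3],
       [-0.5, -1. ],
       [-1.5, -1.8],
       [ 0.6, -0.7],
       [ 1.1, -0.6]]))
blue top edge mid-line ends [[0.45376732 0.28389941 0.162     ]
 [0.51296285 0.27616737 0.162     ]] [[0.50431798 0.27344138 0.162     ]
 [0.44828388 0.28164409 0.162     ]]
rest (array([ 5.22162674e-01, -1.50434330e-03,  8.13340600e+01]), array([[-0.3, -0.1],
       [ 0.3,  0. ],
       [ 0.3,  0. ],
       [-0.3,  0. ]]))
rest+face (array([ 5.22121204e-01, -4.09350302e-04,  8.11132496e+01]), array([[-0.6, -0.2],
       [-0. ,  0.1],
       [-0.2,  0.1],
       [-0.7, -0.1],
       [ 0.2, -0.1],
       [-0.1, -0.3],
       [-0.1,  0.3],
       [ 1.5,  0.1]]))
dark blob (19, 18, 53, 53) ((45.29240036010742, 44.25033950805664), 26.633834838867188)
disc [[ 0.4885578  -0.28584706  0.01      ]]
dome [[ 0.48860654 -0.28698724  0.03      ]]
```

```bash
cat > mv.py <<'E'
from h import *
def plan(xyz,rpy,n):
    """repeat the one printed row n times: goes from the measured pose to the target"""
    o=env.get_obs(); R0=Ro.from_euler('xyz',o['tool_rot'],degrees=True)
    R1=rpy if isinstance(rpy,Ro) else Ro.from_euler('xyz',rpy,degrees=True)
    w=(R0.inv()*R1).as_rotvec()
    A=sum((R0*Ro.from_rotvec(w*k/n)).as_matrix() for k in range(n))
    t=np.linalg.solve(A,np.array(xyz)-o['tool_pos'])
    print('from',o['tool_pos'].round(4),o['tool_rot'].round(2),'t',round(o['time_s'],2))
    print(n,'rows shift',t.round(5),'turn',(w/n).round(5),'deg/row',np.degrees(np.linalg.norm(w)/n).round(2))
E
python3 -c "
from mv import *
plan([.479,.278,.404],[180,0,170.3],14)"
```

```text
from [0.1783 0.625  0.4042] [-179.95    0.    164.09] t 0.25
14 rows shift [-2.653e-02 -1.931e-02  3.000e-05] turn [-6.00e-05  0.00e+00 -7.75e-03] deg/row 0.44
```

Call:
send_rows:
  xyz:
    - [-0.0265, -0.0193, 0]
    - [-0.0265, -0.0193, 0]
    - [-0.0265, -0.0193, 0]
    - [-0.0265, -0.0193, 0]
    - [-0.0265, -0.0193, 0]
    - [-0.0265, -0.0193, 0]
    - [-0.0265, -0.0193, 0]
    - [-0.0265, -0.0193, 0]
    - [-0.0265, -0.0193, 0]
    - [-0.0265, -0.0193, 0]
    - [-0.0265, -0.0193, 0]
    - [-0.0265, -0.0193, 0]
    - [-0.0265, -0.0193, 0]
    - [-0.0265, -0.0193, 0]
    - [0, 0, 0]
    - [0, 0, 0]
  rotation:
    - [0, 0, -0.00775]
    - [0, 0, -0.00775]
    - [0, 0, -0.00775]
    - [0, 0, -0.00775]
    - [0, 0, -0.00775]
    - [0, 0, -0.00775]
    - [0, 0, -0.00775]
    - [0, 0, -0.00775]
    - [0, 0, -0.00775]
    - [0, 0, -0.00775]
    - [0, 0, -0.00775]
    - [0, 0, -0.00775]
    - [0, 0, -0.00775]
    - [0, 0, -0.00775]
    - [0, 0, 0]
    - [0, 0, 0]
  jaw: [1, 0.8, 0.6, 0.4, 0.4, 0.4, 0.4, 0.4, 0.4, 0.4, 0.4, 0.4, 0.4, 0.4, 0.4, 0.4]
  newtons: 20

```text
time_s: 1.85
tool_pos: [0.4789, 0.2778, 0.4047]
tool_rot: [180.0, -0.0, 170.2]
force: [0.3, 0.1, 0.7]
grip_width: 0.0343
grasp_force: 0.0
```

Run:
```python
from mv import *
o=env.get_obs();print(o['tool_pos'],o['tool_rot'],o['grip_width'],o['qpos'].round(1))
c=cam('wrist'); im=cv2.resize(c['image'],None,fx=1.4,fy=1.4,interpolation=cv2.INTER_CUBIC)
import pickle; pickle.dump(c,open('w.pkl','wb'))
cv2.imwrite('pics/w1.png',im)
# predicted blue top corners
u=np.array([np.cos(np.radians(-99.7)),np.sin(np.radians(-99.7)),0]);v=np.array([-u[1],u[0],0])
for a in(-.004,.004):
  for b in(-.03,.03): print(a,b,proj(c,[.479,.278,.162]+a*u+b*v)*1.4)
```

```text
[0.47892915 0.27783538 0.40467597] [ 1.79987895e+02 -2.76777107e-02  1.70188413e+02] 0.03425630130109159 [-45.2   6.5  13.4  97.6  -1.6  76.1  48.7]
-0.004 -0.03 [[400.2553336  256.87796654]]
-0.004 0.03 [[400.14236087 357.19509718]]
0.004 -0.03 [[385.51459661 256.91499256]]
0.004 0.03 [[386.46251776 357.23276877]]
```

View pics/w1.png

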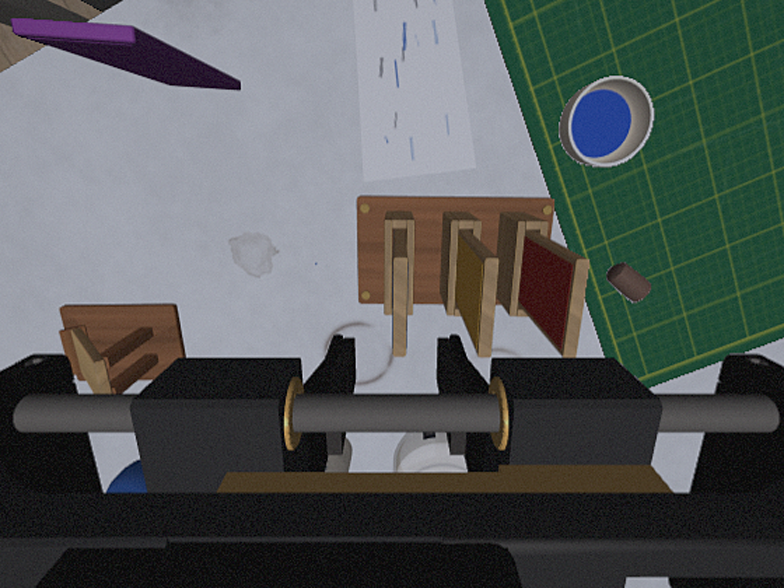

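The picture shows the blue panel's top edge at x≈400, y 257–356, about 4 px off the finger midline at (395). I shift 3.5 mm in tool y, then descend.

Call:
send_rows:
  xyz:
    - [0, 0.0035, 0.0127]
    - [0, 0, 0.0127]
    - [0, 0, 0.0127]
    - [0, 0, 0.0127]
    - [0, 0, 0.0127]
    - [0, 0, 0.0127]
    - [0, 0, 0.0127]
    - [0, 0, 0.0127]
    - [0, 0, 0]
    - [0, 0, 0]
    - [0, 0, 0]
    - [0, 0, 0]
    - [0, 0, 0]
    - [0, 0, 0]
  rotation:
    - [0, 0, 0]
    - [0, 0, 0]
    - [0, 0, 0]
    - [0, 0, 0]
    - [0, 0, 0]
    - [0, 0, 0]
    - [0, 0, 0]
    - [0, 0, 0]
    - [0, 0, 0]
    - [0, 0, 0]
    - [0, 0, 0]
    - [0, 0, 0]
    - [0, 0, 0]
    - [0, 0, 0]
  jaw: [0.4, 0.4, 0.4, 0.4, 0.4, 0.4, 0.4, 0.4, 0.4, 0.3, 0.2, 0.1, 0, 0]
  newtons: 30

```text
time_s: 3.3
tool_pos: [0.4794, 0.2814, 0.3037]
tool_rot: [-180.0, 0.0, 170.3]
force: [0.0, -1.4, 2.8]
grip_width: 0.0079
grasp_force: 30.0
```

Call:
send_rows:
  xyz:
    - [0, 0, -0.006]
    - [0, 0, -0.012]
    - [0, 0, -0.012]
    - [0, 0, -0.014]
    - [0, 0, -0.014]
    - [0, 0, -0.014]
    - [0, 0, -0.014]
    - [0, 0, -0.014]
    - [0, 0, -0.014]
    - [0, 0, -0.014]
    - [0, 0, -0.014]
    - [0, 0, -0.014]
    - [0, 0, 0]
    - [0, 0, 0]
  rotation:
    - [0, 0, 0]
    - [0, 0, 0]
    - [0, 0, 0]
    - [0, 0, 0]
    - [0, 0, 0]
    - [0, 0, 0]
    - [0, 0, 0]
    - [0, 0, 0]
    - [0, 0, 0]
    - [0, 0, 0]
    - [0, 0, 0]
    - [0, 0, 0]
    - [0, 0, 0]
    - [0, 0, 0]
  jaw: [0, 0, 0, 0, 0, 0, 0, 0, 0, 0, 0, 0, 0, 0]

```text
time_s: 4.7
tool_pos: [0.4793, 0.2818, 0.4593]
tool_rot: [180.0, 0.0, 170.3]
force: [0.1, -0.1, -1.6]
grip_width: 0.0072
grasp_force: 30.0
```

Run:
```python
from mv import *
o=env.get_obs();print(o['tool_pos'],o['tool_rot'],o['grip_width'],o['qpos'].round(1),o['force'])
s=cam('side');w=cam('wrist')
a=cv2.resize(s['image'][90:330,230:470],(400,400));b=cv2.resize(w['image'],(533,400))[:, :400]
cv2.imwrite('pics/l1.png',np.hstack([a,b]))
```

```text
[0.47926094 0.28181892 0.45925985] [1.79987488e+02 8.75847995e-03 1.70300660e+02] 0.007238232441827155 [-45.5   5.5  13.3  92.4  -1.3  82.2  48.2] [ 0.14082008 -0.07633093 -1.59898774]
```

View pics/l1.png

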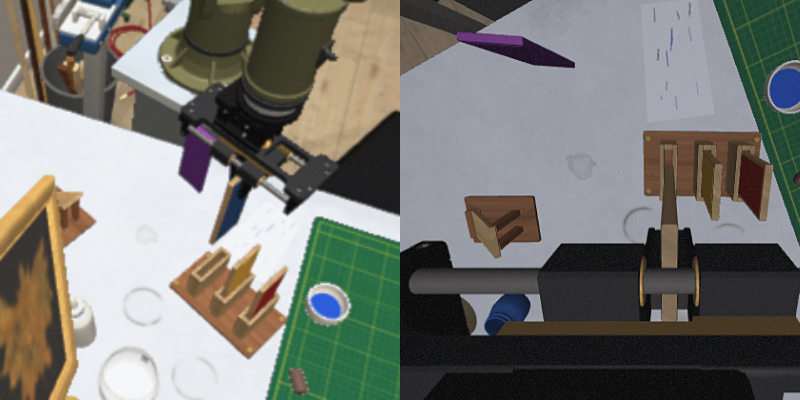

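The blue panel is lifted clear: the left half shows it in the hand at (228,208) with its slot empty. Next I refine the rest's pose from the first wrist picture and plan the laying.

```bash
python3 - <<'E'
from fit import *
import pickle
W=pickle.load(open('w.pkl','rb')); T,S=pickle.load(open('c.pkl','rb'))
print('tip mid',proj(W,[.4789,.2778,.2227])*1.4)
Q=np.array([(.055,-.04,.01),(-.055,-.04,.01),(-.055,.04,.01),(.055,.04,.01)])
# w1: up = toward robot, left = -y. corners: (-x,+y local)= near robot left etc.
for p in ([.5221,-.0004,81.2],): 
    R=Ro.from_euler('z',np.radians(p[2])).as_matrix(); print((proj(W,Q@R.T+[p[0],p[1],0])*1.4).round())
px=np.array([(61,306),(178,304),(186,359)])/1.4
print(fit([(W,Q[[2,3,0]],px)],[.52,0,1.42]))
P=np.array([(.0875,.05,.012),(.0875,-.05,.012),(-.0875,-.05,.012),(-.0875,.05,.012)])
print('rack',fit([(W,P[[0,1,2]],np.array([(358,303),(359,196),(553,198)])/1.4)],[.48,.32,-1.74]))
E
python3 - <<'E'
import cv2,numpy as np
w=cv2.imread('pics/w1.png')
cv2.imwrite('pics/rest.png',cv2.resize(w[290:400,40:200],None,fx=5,fy=5,interpolation=cv2.INTER_CUBIC))
E
```

```text
tip mid [[392.03551727 357.50902748]]
[[183. 379.]
 [ 73. 380.]
 [ 52. 305.]
 [168. 303.]]
(array([5.18920759e-01, 8.90615489e-03, 8.38274908e+01]), array([[-1.5, -2.2],
       [-2.6, -5.9],
       [ 4.3,  9.3]]))
rack (array([   0.48881451,    0.33107328, -100.59429959]), array([[-0.4,  0.7],
       [-2.2, -0.4],
       [ 2.5,  0.1]]))
```

View pics/rest.png

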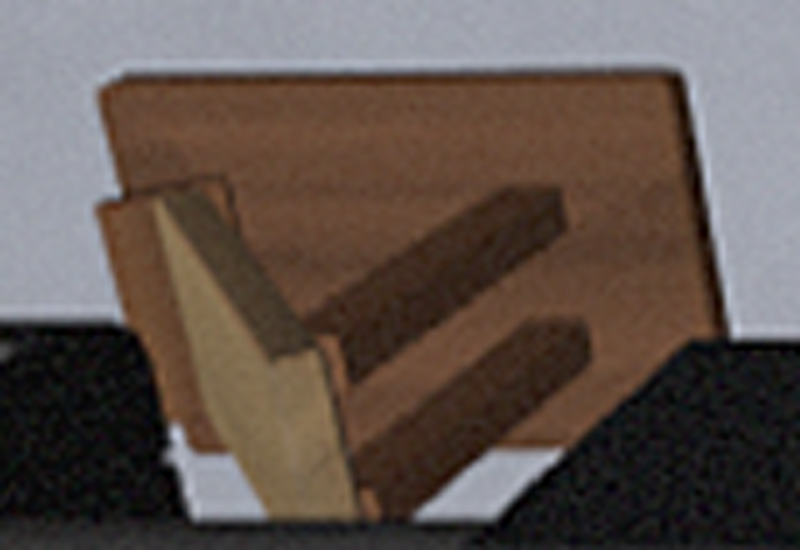

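```bash
cat > geo.py <<'E'
from mv import *
rest=np.array([.523,.003,0]); ry=np.radians(81.2)
ex=np.array([np.cos(ry),np.sin(ry),0]);ey=np.array([-ex[1],ex[0],0]);ez=np.array([0,0,1.])
f=(ex+ez)/2**.5; n=(ez-ex)/2**.5; foot=rest-.036*ex+.024*ez
Rlay=Ro.from_matrix(np.c_[ey,-n,-f])
def tcp_lay(gap,off): return foot+(.2917+gap)*f+(.004+off)*n
E
python3 - <<'E'
from geo import *
import pickle
T,S=pickle.load(open('c.pkl','rb'))
print('bottle',onz(T,[[235,140]],.1),'bluejar',onz(T,[[309,149]],.05),'glass',onz(T,[[194,138],[171,170],[217,187]],.05).round(3).tolist())
print(Rlay.as_matrix().round(3), tcp_lay(.01,.1),tcp_lay(.01,.03))
plan(tcp_lay(.01,.1),Rlay,16)
E
```

```text
bottle [[0.6825503  0.16187424 0.1       ]] bluejar [[ 0.67424529 -0.03325743  0.05      ]] glass [[0.703, 0.279, 0.05], [0.614, 0.337, 0.05], [0.568, 0.213, 0.05]]
[[-0.988  0.108 -0.108]
 [ 0.153  0.699 -0.699]
 [ 0.    -0.707 -0.707]] [0.53887917 0.10557318 0.31087322] [0.54645158 0.15448798 0.26137575]
from [0.4791 0.2817 0.4583] [-1.7994e+02 -6.0000e-02  1.7030e+02] t 4.8
16 rows shift [-0.00545 -0.00642  0.01262] turn [ 0.04902 -0.00044 -0.0009 ] deg/row 2.81
```

```bash
python3 -c "
from geo import *
plan(tcp_lay(.01,.1)+[0,0,.08],Rlay,16)"
```

```text
from [0.4791 0.2817 0.4583] [-1.7994e+02 -6.0000e-02  1.7030e+02] t 4.8
16 rows shift [-0.00546 -0.00826  0.00783] turn [ 0.04902 -0.00044 -0.0009 ] deg/row 2.81
```

Call:
send_rows:
  xyz:
    - [-0.0055, -0.0083, 0.0078]
    - [-0.0055, -0.0083, 0.0078]
    - [-0.0055, -0.0083, 0.0078]
    - [-0.0055, -0.0083, 0.0078]
    - [-0.0055, -0.0083, 0.0078]
    - [-0.0055, -0.0083, 0.0078]
    - [-0.0055, -0.0083, 0.0078]
    - [-0.0055, -0.0083, 0.0078]
    - [-0.0055, -0.0083, 0.0078]
    - [-0.0055, -0.0083, 0.0078]
    - [-0.0055, -0.0083, 0.0078]
    - [-0.0055, -0.0083, 0.0078]
    - [-0.0055, -0.0083, 0.0078]
    - [-0.0055, -0.0083, 0.0078]
    - [-0.0055, -0.0083, 0.0078]
    - [-0.0055, -0.0083, 0.0078]
    - [0, 0, 0]
    - [0, 0, 0]
  rotation:
    - [0.049, 0, -0.001]
    - [0.049, 0, -0.001]
    - [0.049, 0, -0.001]
    - [0.049, 0, -0.001]
    - [0.049, 0, -0.001]
    - [0.049, 0, -0.001]
    - [0.049, 0, -0.001]
    - [0.049, 0, -0.001]
    - [0.049, 0, -0.001]
    - [0.049, 0, -0.001]
    - [0.049, 0, -0.001]
    - [0.049, 0, -0.001]
    - [0.049, 0, -0.001]
    - [0.049, 0, -0.001]
    - [0.049, 0, -0.001]
    - [0.049, 0, -0.001]
    - [0, 0, 0]
    - [0, 0, 0]
  jaw: [0, 0, 0, 0, 0, 0, 0, 0, 0, 0, 0, 0, 0, 0, 0, 0, 0, 0]

```text
time_s: 6.6
tool_pos: [0.5394, 0.1057, 0.3913]
tool_rot: [-135.2, -0.4, 171.1]
force: [0.7, 0.6, 0.0]
grip_width: 0.0079
grasp_force: 30.0
```

Run:
```python
from geo import *
print(env.get_obs()['qpos'].round(1))
plan(tcp_lay(.006,.04),Rlay,8)
s=cam('side');w=cam('wrist')
a=cv2.resize(s['image'][90:330,150:390],(400,400));b=cv2.resize(w['image'],(533,400))[:, :400]
cv2.imwrite('pics/l2.png',np.hstack([a,b]))
```

```text
[-42.3  16.   20.4  95.2  32.   94.9  55.3]
from [0.5394 0.1057 0.3913] [-135.15   -0.4   171.12] t 6.6
8 rows shift [-0.       0.01458  0.00764] turn [ 0.00033 -0.00074  0.0005 ] deg/row 0.05
```

View pics/l2.png

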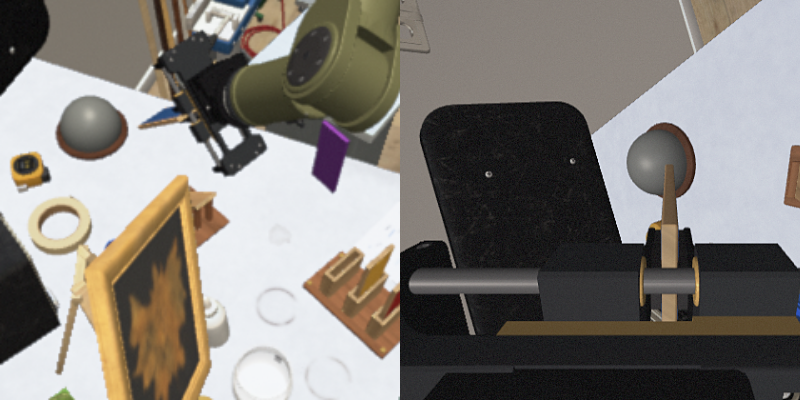

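The panel is held tilted at 45° and points at the dome in the wrist view; the rest lies below it. I approach now.

Call:
send_rows:
  xyz:
    - [0, 0.0146, 0.0076]
    - [0, 0.0146, 0.0076]
    - [0, 0.0146, 0.0076]
    - [0, 0.0146, 0.0076]
    - [0, 0.0146, 0.0076]
    - [0, 0.0146, 0.0076]
    - [0, 0.0146, 0.0076]
    - [0, 0.0146, 0.0076]
    - [0, 0.01, 0]
    - [0, 0.01, 0]
    - [0, 0.005, 0]
    - [0, 0.003, 0]
    - [0, 0.003, 0]
    - [0, 0, 0]
  rotation:
    - [0.0003, -0.0007, 0.0005]
    - [0.0003, -0.0007, 0.0005]
    - [0.0003, -0.0007, 0.0005]
    - [0.0003, -0.0007, 0.0005]
    - [0.0003, -0.0007, 0.0005]
    - [0.0003, -0.0007, 0.0005]
    - [0.0003, -0.0007, 0.0005]
    - [0.0003, -0.0007, 0.0005]
    - [0, 0, 0]
    - [0, 0, 0]
    - [0, 0, 0]
    - [0, 0, 0]
    - [0, 0, 0]
    - [0, 0, 0]
  jaw: [0, 0, 0, 0, 0, 0, 0, 0, 0, 0, 0, 0, 0, 0]

```text
time_s: 8.1
tool_pos: [0.5487, 0.1663, 0.2446]
tool_rot: [-135.0, 0.1, 171.2]
force: [0.6, 0.3, -1.0]
grip_width: 0.0081
grasp_force: 30.0
```

Run:
```python
from geo import *
print(env.get_obs()['force'])
plan(tcp_lay(.006,.0),Rlay,4)
s=cam('side');t=cam('top')
a=cv2.resize(s['image'][130:270,200:340],(400,400),interpolation=2);b=cv2.resize(t['image'][140:280,230:370],(400,400),interpolation=2)
cv2.imwrite('pics/l3.png',np.hstack([a,b]))
```

```text
[ 0.5536051   0.26123994 -1.00651702]
from [0.5487 0.1663 0.2446] [-1.3497e+02  7.0000e-02  1.7120e+02] t 8.1
4 rows shift [0.00011 0.00241 0.00017] turn [-0.00015  0.0002  -0.00021] deg/row 0.02
```

View pics/l3.png

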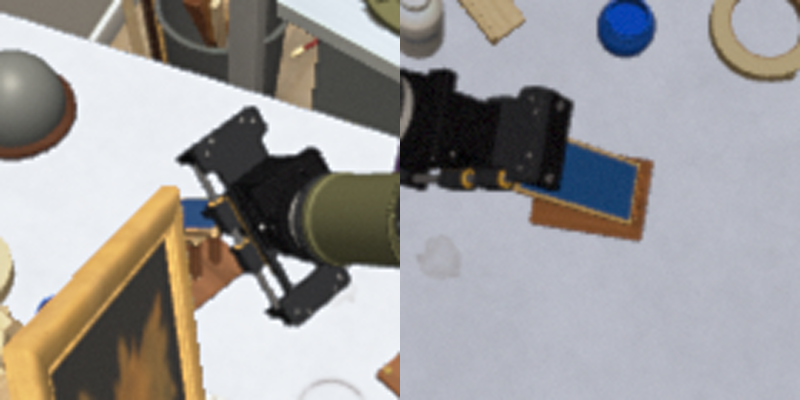

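Run:
```python
from geo import *
import pickle
T,S=pickle.load(open('c.pkl','rb'))
ft=foot+[-.0009,-.0034,0]
for gap in(0,.006,.012):
  print(gap,[(proj(T,ft+gap*f+.0176*n+s*ey)[0]-[230,140])*2.857+[400,0] for s in(-.03,.03)])
print('midw', ey)
```

```text
0 [array([646.11996544, 163.31021038]), array([636.81693502, 225.53125919])]
0.006 [array([642.05152002, 161.84627725]), array([632.6848079 , 224.28824468])]
0.012 [array([637.95298223, 160.3714612 ]), array([628.52190525, 223.03596684])]
midw [-0.98822838  0.15298584  0.        ]
```

Call:
send_rows:
  xyz:
    - [0, 0, 0.0015]
    - [0, 0, 0.0015]
    - [0, 0, 0.0015]
    - [0, 0.0015, 0]
    - [0, 0.0015, 0]
    - [0, 0.0015, 0]
    - [0, 0.0015, 0]
    - [0, 0.001, 0]
    - [0, 0.001, 0]
    - [0, 0, 0]
  rotation:
    - [0, 0, 0]
    - [0, 0, 0]
    - [0, 0, 0]
    - [0, 0, 0]
    - [0, 0, 0]
    - [0, 0, 0]
    - [0, 0, 0]
    - [0, 0, 0]
    - [0, 0, 0]
    - [0, 0, 0]
  jaw: [0, 0, 0, 0, 0, 0, 0, 0, 0, 0]

```text
time_s: 9.2
tool_pos: [0.5491, 0.1683, 0.2358]
tool_rot: [-134.9, 0.1, 171.2]
force: [-0.1, 0.1, 0.2]
grip_width: 0.0076
grasp_force: 30.0
```

Call:
send_rows:
  xyz:
    - [0, 0.001, 0]
    - [0, 0.001, 0]
    - [0, 0, 0]
  rotation:
    - [0, 0, 0]
    - [0, 0, 0]
    - [0, 0, 0]
  jaw: [0, 0, 0]

```text
time_s: 9.5
tool_pos: [0.5494, 0.1687, 0.2353]
tool_rot: [-134.7, 0.1, 171.1]
force: [-1.1, -2.9, 6.1]
grip_width: 0.0079
grasp_force: 30.0
```

Call:
send_rows:
  xyz:
    - [0, -0.0005, 0.001]
    - [0, 0, 0]
    - [0, 0, 0]
    - [0, 0, 0]
    - [0, 0, 0]
    - [0, 0, -0.01]
    - [0, 0, -0.015]
    - [0, 0, -0.015]
    - [0, 0, -0.02]
    - [0, 0, -0.02]
    - [0, 0, -0.02]
  rotation:
    - [0, 0, 0]
    - [0, 0, 0]
    - [0, 0, 0]
    - [0, 0, 0]
    - [0, 0, 0]
    - [0, 0, 0]
    - [0, 0, 0]
    - [0, 0, 0]
    - [0, 0, 0]
    - [0, 0, 0]
    - [0, 0, 0]
  jaw: [0, 0.1, 0.2, 0.35, 0.35, 0.35, 0.35, 0.35, 0.35, 0.35, 0.35]

```text
time_s: 10.6
tool_pos: [0.56, 0.2408, 0.3062]
tool_rot: [-135.0, 0.1, 171.3]
force: [0.8, -0.1, -0.1]
grip_width: 0.0303
grasp_force: 0.0
```

```bash
cat >> geo.py <<'E'
Rg=Ro.from_matrix(np.c_[f,-ey,-n])   # regrip: z into face, y along width; x = y x z
def tcp_grip(s,h,off): return foot+s*f+h*n+(.164+off)*n   # grasp point h above the face, s along it
E
python3 - <<'E'
from geo import *
print(np.linalg.det(np.c_[f,-ey,-n]))
o=env.get_obs();print(o['qpos'].round(1),o['tool_pos'],o['grip_width'])
R0=Ro.from_euler('xyz',o['tool_rot'],degrees=True)
for M in (np.c_[f,-ey,-n],np.c_[-f,ey,-n]): print(np.degrees((R0.inv()*Ro.from_matrix(M)).as_rotvec()).round(1),Ro.from_matrix(M).as_euler('xyz',degrees=True).round(1))
print(tcp_grip(.075,.02,.1))
t=cam('top');s=cam('side')
a=cv2.resize(s['image'][130:270,200:340],(400,400),interpolation=2);b=cv2.resize(t['image'][140:280,230:370],(400,400),interpolation=2)
cv2.imwrite('pics/l4.png',np.hstack([a,b]))
E
```

```text
0.9999999999999998
[-46.9  29.4  16.3  87.4  25.5  94.8  45.8] [0.55996543 0.240766   0.30621661] 0.030317674379705825
[-69.2  69.3  69.4] [180.  -45.   81.2]
[-69.3 -69.2 -69.2] [-180.    45.   -98.8]
[ 0.49488345 -0.17862187  0.27785133]
```

View pics/l4.png

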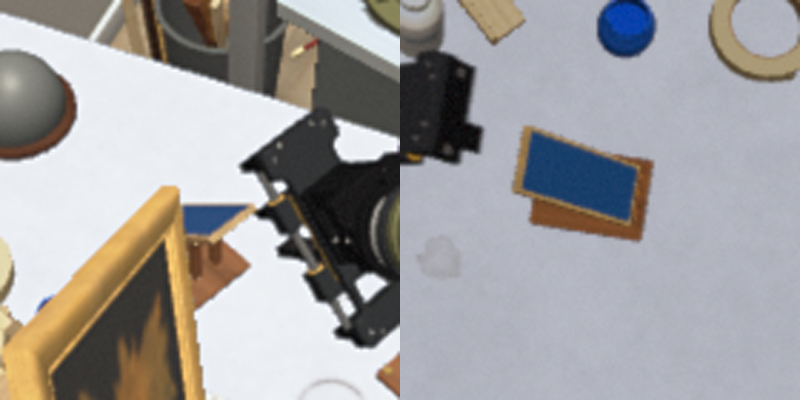

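The top half shows the panel lying squarely on the rest, crop corners (527,127), (641,166), (631,222) and (515,192). I raise the hand and turn it for the regrip.

Call:
send_rows:
  xyz:
    - [0, -0.01, -0.014]
    - [0, -0.014, -0.014]
    - [0, -0.014, -0.014]
    - [0, -0.014, -0.014]
    - [0, -0.014, -0.014]
    - [0, 0, 0]
  rotation:
    - [0, 0, 0]
    - [0, 0, 0]
    - [0, 0, 0]
    - [0, 0, 0]
    - [0, 0, 0]
    - [0, 0, 0]
  jaw: [0.5, 0.7, 1, 1, 1, 1]

```text
time_s: 11.3
tool_pos: [0.5607, 0.2409, 0.4042]
tool_rot: [-135.1, 0.3, 171.1]
force: [-0.2, 0.3, 0.0]
grip_width: 0.0706
grasp_force: 0.0
```

Run:
```python
from geo import *
from scipy.optimize import least_squares
import pickle
T,S=pickle.load(open('c.pkl','rb'))
px=(np.array([(527,127),(641,166),(631,222),(515,192)])-[400,0]+.5)/2.857+[230,140]-.5
P=lambda a,b:[foot+[-.0009,-.0034,0]+(s+a)*f+.008*n+(w+b)*ey for s,w in((.15,-.03),(0,-.03),(0,.03),(.15,.03))]
r=least_squares(lambda p:(proj(T,P(*p))-px).ravel(),[0,0]);print('panel offset along f, ey (top cam)',r.x,r.fun.round(1))
plan([.50,.0,.43],[180,0,81.2],18)
```

```text
panel offset along f, ey (top cam) [ 1.08331947e-05 -9.68823646e-06] [ 0.3 -0.9 -0.6 -0.6 -0.3  1.5  0.6  0.1]
from [0.5607 0.2409 0.4042] [-135.08    0.28  171.1 ] t 11.3
18 rows shift [-0.00943 -0.01158  0.00463] turn [-0.03385  0.0342   0.08217] deg/row 5.46
```

Call:
send_rows:
  xyz:
    - [-0.0094, -0.0116, 0.0046]
    - [-0.0094, -0.0116, 0.0046]
    - [-0.0094, -0.0116, 0.0046]
    - [-0.0094, -0.0116, 0.0046]
    - [-0.0094, -0.0116, 0.0046]
    - [-0.0094, -0.0116, 0.0046]
    - [-0.0094, -0.0116, 0.0046]
    - [-0.0094, -0.0116, 0.0046]
    - [-0.0094, -0.0116, 0.0046]
    - [-0.0094, -0.0116, 0.0046]
    - [-0.0094, -0.0116, 0.0046]
    - [-0.0094, -0.0116, 0.0046]
    - [-0.0094, -0.0116, 0.0046]
    - [-0.0094, -0.0116, 0.0046]
    - [-0.0094, -0.0116, 0.0046]
    - [-0.0094, -0.0116, 0.0046]
    - [-0.0094, -0.0116, 0.0046]
    - [-0.0094, -0.0116, 0.0046]
    - [0, 0, 0]
    - [0, 0, 0]
  rotation:
    - [-0.0339, 0.0342, 0.0822]
    - [-0.0339, 0.0342, 0.0822]
    - [-0.0339, 0.0342, 0.0822]
    - [-0.0339, 0.0342, 0.0822]
    - [-0.0339, 0.0342, 0.0822]
    - [-0.0339, 0.0342, 0.0822]
    - [-0.0339, 0.0342, 0.0822]
    - [-0.0339, 0.0342, 0.0822]
    - [-0.0339, 0.0342, 0.0822]
    - [-0.0339, 0.0342, 0.0822]
    - [-0.0339, 0.0342, 0.0822]
    - [-0.0339, 0.0342, 0.0822]
    - [-0.0339, 0.0342, 0.0822]
    - [-0.0339, 0.0342, 0.0822]
    - [-0.0339, 0.0342, 0.0822]
    - [-0.0339, 0.0342, 0.0822]
    - [-0.0339, 0.0342, 0.0822]
    - [-0.0339, 0.0342, 0.0822]
    - [0, 0, 0]
    - [0, 0, 0]
  jaw: [1, 1, 1, 1, 1, 1, 1, 1, 1, 1, 1, 1, 1, 1, 1, 1, 1, 1, 1, 1]

```text
time_s: 13.3
tool_pos: [0.4992, 0.0011, 0.4275]
tool_rot: [-179.8, 0.1, 81.3]
force: [-0.3, -0.2, -0.0]
grip_width: 0.0872
grasp_force: 0.0
```

Run:
```python
from geo import *
print(env.get_obs()['qpos'].round(1))
print(tcp_grip(.075,.016,.07))
plan(tcp_grip(.075,.016,.1),Rg,14)
```

```text
[-35.5  -1.7  31.9 103.    1.   78.7 -12.4]
[ 0.49856148 -0.15486324  0.2538097 ]
from [0.4992 0.0011 0.4275] [-1.7976e+02  1.0000e-01  8.1340e+01] t 13.3
14 rows shift [-0.01599  0.00166  0.00586] turn [-3.400e-04  5.623e-02  5.000e-05] deg/row 3.22
```

Call:
send_rows:
  xyz:
    - [-0.016, 0.0017, 0.0059]
    - [-0.016, 0.0017, 0.0059]
    - [-0.016, 0.0017, 0.0059]
    - [-0.016, 0.0017, 0.0059]
    - [-0.016, 0.0017, 0.0059]
    - [-0.016, 0.0017, 0.0059]
    - [-0.016, 0.0017, 0.0059]
    - [-0.016, 0.0017, 0.0059]
    - [-0.016, 0.0017, 0.0059]
    - [-0.016, 0.0017, 0.0059]
    - [-0.016, 0.0017, 0.0059]
    - [-0.016, 0.0017, 0.0059]
    - [-0.016, 0.0017, 0.0059]
    - [-0.016, 0.0017, 0.0059]
    - [0, 0, 0]
    - [0, 0, 0]
  rotation:
    - [0, 0.0562, 0]
    - [0, 0.0562, 0]
    - [0, 0.0562, 0]
    - [0, 0.0562, 0]
    - [0, 0.0562, 0]
    - [0, 0.0562, 0]
    - [0, 0.0562, 0]
    - [0, 0.0562, 0]
    - [0, 0.0562, 0]
    - [0, 0.0562, 0]
    - [0, 0.0562, 0]
    - [0, 0.0562, 0]
    - [0, 0.0562, 0]
    - [0, 0.0562, 0]
    - [0, 0, 0]
    - [0, 0, 0]
  jaw: [1, 1, 1, 1, 1, 1, 1, 1, 1, 1, 1, 1, 1, 1, 1, 1]

```text
time_s: 14.9
tool_pos: [0.4964, -0.1754, 0.2741]
tool_rot: [-179.6, -44.9, 81.1]
force: [0.2, 0.0, 0.7]
grip_width: 0.0871
grasp_force: 0.0
```

Run:
```python
from geo import *
print(env.get_obs()['qpos'].round(1))
plan(tcp_grip(.075,.0145,0),Rg,10)
w=cam('wrist'); import pickle; pickle.dump(w,open('w2.pkl','wb')); im=w['image']
hsv=cv2.cvtColor(im,cv2.COLOR_BGR2HSV)
m=cv2.inRange(hsv,(95,110,30),(125,255,200))
nn,l,st,ce=cv2.connectedComponentsWithStats(m); i=1+np.argmax(st[1:,4]); print(st[i],ce[i])
b=cv2.minAreaRect(cv2.findNonZero((l==i).astype('uint8'))); print(cv2.boxPoints(b).round(1).tolist())
print('pred panel corners',proj(w,[foot+s*f+.008*n+v*ey for s,v in((.15,-.03),(0,-.03),(0,.03),(.15,.03))]).round(1).tolist())
o=env.get_obs();R=Ro.from_euler('xyz',o['tool_rot'],degrees=True).as_matrix()
print('tip mid',proj(w,o['tool_pos']+.182*R[:,2]))
g=im.copy(); cv2.imwrite('pics/w2.png',cv2.resize(g,(784,588)))
```

```text
[ -7.3  22.3  44.2 107.9 -53.   88.2  47.1]
from [ 0.4964 -0.1754  0.2741] [-179.6   -44.88   81.05] t 14.9
10 rows shift [ 4.000e-05 -7.000e-05  1.004e-02] turn [-0.00052  0.00022 -0.00018] deg/row 0.03
[ 253  130   64  151 8974] [284.21462001 202.96545576]
[[253.0, 130.0], [316.0, 130.0], [316.0, 280.0], [253.0, 280.0]]
pred panel corners [[319.5, 121.7], [314.0, 285.5], [250.9, 285.5], [244.8, 121.8]]
tip mid [[281.93971556 257.0135928 ]]
```

Call:
send_rows:
  xyz:
    - [0, 0, 0.014]
    - [0, 0, 0.014]
    - [0, 0, 0.014]
    - [0, 0, 0.014]
    - [0, 0, 0.012]
    - [0, 0, 0.01]
    - [0, 0, 0.008]
    - [0, 0, 0.006]
    - [0, 0, 0.005]
    - [0, 0, 0.0034]
    - [0, 0, 0]
  rotation:
    - [-0.001, 0, 0]
    - [-0.001, 0, 0]
    - [-0.001, 0, 0]
    - [-0.001, 0, 0]
    - [-0.001, 0, 0]
    - [0, 0, 0]
    - [0, 0, 0]
    - [0, 0, 0]
    - [0, 0, 0]
    - [0, 0, 0]
    - [0, 0, 0]
  jaw: [1, 1, 1, 1, 1, 1, 1, 1, 1, 1, 1]

```text
time_s: 16.05
tool_pos: [0.5066, -0.1054, 0.2034]
tool_rot: [-180.0, -45.0, 81.1]
force: [0.1, 0.3, -0.1]
grip_width: 0.0869
grasp_force: 0.0
```

Run:
```python
from geo import *
o=env.get_obs();print(o['force'],o['qpos'].round(1))
plan(tcp_grip(.075,.0145,0),Rg,1)
```

```text
[ 0.12689962  0.27057316 -0.0792624 ] [-11.4  25.3  40.2 113.7 -59.4  79.1  49.5]
from [ 0.5066 -0.1054  0.2034] [-180.    -44.97   81.07] t 16.05
1 rows shift [ 0.00016 -0.0004   0.00043] turn [ 0.00154  0.00048 -0.00158] deg/row 0.13
```

Close on the long sides, then a short lift normal to the face.

Call:
send_rows:
  xyz:
    - [0, 0, 0]
    - [0, 0, 0]
    - [0, 0, 0]
    - [0, 0, 0]
    - [0, 0, 0]
    - [0, 0, 0]
    - [0, 0, -0.003]
    - [0, 0, -0.007]
    - [0, 0, -0.01]
    - [0, 0, -0.01]
    - [0, 0, -0.01]
    - [0, 0, -0.01]
    - [0, 0, 0]
    - [0, 0, 0]
  rotation:
    - [0, 0, 0]
    - [0, 0, 0]
    - [0, 0, 0]
    - [0, 0, 0]
    - [0, 0, 0]
    - [0, 0, 0]
    - [0, 0, 0]
    - [0, 0, 0]
    - [0, 0, 0]
    - [0, 0, 0]
    - [0, 0, 0]
    - [0, 0, 0]
    - [0, 0, 0]
    - [0, 0, 0]
  jaw: [0.85, 0.7, 0.6, 0.5, 0.5, 0.5, 0.5, 0.5, 0.5, 0.5, 0.5, 0.5, 0.5, 0.5]
  newtons: 30

```text
time_s: 17.45
tool_pos: [0.5012, -0.1407, 0.2392]
tool_rot: [179.9, -45.0, 81.1]
force: [0.1, 0.3, -0.8]
grip_width: 0.0593
grasp_force: 30.0
```

Run:
```python
from geo import *
w=cam('wrist')
def blue(w):
    m=cv2.inRange(cv2.cvtColor(w['image'],cv2.COLOR_BGR2HSV),(95,110,30),(125,255,200))
    nn,l,st,ce=cv2.connectedComponentsWithStats(m); i=1+np.argmax(st[1:,4]); return st[i],ce[i]
print(blue(w))
o=env.get_obs();R=Ro.from_euler('xyz',o['tool_rot'],degrees=True).as_matrix();print(o['force'],o['grasp_force'],o['grip_width'])
c=o['tool_pos']+(.164+.0065)*R[:,2]
print(proj(w,[c+s*R[:,0]+v*R[:,1] for s,v in((.075,-.03),(.075,.03),(-.075,.03),(-.075,-.03))]).round(1).tolist())
# next: level the panel above dome side
plan([.50,-.12,.38],[180,0,81.2],14)
```

```text
(array([  230,   141,   106,   140, 13866], dtype=int32), array([282.50771672, 208.78313861]))
[-0.70595591  0.33824541 -1.19575324] 29.999755024909973 0.05930175296016014
[[218.9, 128.3], [342.6, 128.2], [328.7, 373.2], [233.7, 373.3]]
from [ 0.5011 -0.1402  0.2389] [180.   -44.99  81.08] t 17.5
14 rows shift [ 0.00555 -0.0003  -0.00885] turn [ 6.000e-05 -5.608e-02 -1.400e-04] deg/row 3.21
```

```bash
cat > dome.py <<'E'
from h import *
import pickle
from scipy.optimize import least_squares, minimize
T,S=pickle.load(open('c.pkl','rb'));W=pickle.load(open('w.pkl','rb'))
th=np.linspace(0,2*np.pi,72,endpoint=False)
pts=[np.c_[.072*np.cos(th),.072*np.sin(th),0*th+z] for z in(0,.01)]
for z in np.linspace(.01,.08,15):
    r=np.sqrt(max(0,.06**2-(z-.02)**2)); pts.append(np.c_[r*np.cos(th),r*np.sin(th),0*th+z])
pts=np.vstack(pts)
def hull(c,x,y,k=4): return cv2.convexHull((proj(c,pts+[x,y,0])).astype('float32')).reshape(-1,2)
def run(c,img,name,ok,thr=125):
    # ok: mask of pixels usable; mask=dark
    m=(img.max(2)<thr)
    def cost(p):
        h=np.zeros(img.shape[:2],'uint8'); cv2.fillPoly(h,[np.round(hull(c,*p)*16).astype('int32')],255,shift=4,lineType=cv2.LINE_AA)
        return np.abs(h/255.-m)[ok].mean()*1e3
    r=minimize(cost,[.489,-.285],method='Nelder-Mead',options=dict(initial_simplex=[[.489,-.285],[.499,-.285],[.489,-.275]],xatol=1e-4))
    print(name,r.x.round(4),r.fun)
def box(img,x0,x1,y0,y1):
    o=np.zeros(img.shape[:2],bool);o[y0:y1,x0:x1]=1;return o
if __name__=='__main__':
    for thr in(110,125):
        run(T,T['image'],'top',box(T['image'],368,438,186,252),thr)
        run(S,S['image'],'side',box(S['image'],178,232,142,190),thr)
    # wrist at l2
    Rw=lambda p:Ro.from_euler('xyz',p,degrees=True).as_matrix()
    Ra,pa=Rw([179.988,-.028,170.188]),np.array([.47893,.27784,.40468])
    Rb,pb=Rw([-135.15,-.4,171.12]),np.array([.5394,.1057,.3913])
    Rc=W['R']@Ra; tc=W['R']@pa+W['t']   # cam = Rc*tool + tc
    V=dict(W);V['R']=Rc@Rb.T;V['t']=tc-V['R']@pb
    im=cv2.imread('pics/l2.png')[:,400:]; im=cv2.resize(im,(420,420)) # 400->420 (560/533)
    ok=box(im,232,315,120,205); h=cv2.cvtColor(im,cv2.COLOR_BGR2HSV); 
    ok[170:,265:]=0
    for thr in(110,125,140): run(V,im,'wrist',ok,thr)
    print(proj(V,[.489,-.285,.08]),hull(V,.489,-.285).min(0),hull(V,.489,-.285).max(0))
E
python3 dome.py
```

```text
top [ 0.489 -0.286] 41.59239453357101
side [ 0.4889 -0.2885] 276.8125151295086
top [ 0.4891 -0.2864] 29.790340378575674
side [ 0.4886 -0.2881] 201.03334543694024
wrist [ 0.4936 -0.2828] 215.74762987192992
wrist [ 0.4934 -0.2836] 79.7678845336438
wrist [ 0.4933 -0.284 ] 45.91007373731774
[[244.49110283 173.97434399]] [237.01431  126.866806] [310.5687  208.46487]
```

Call:
send_rows:
  xyz:
    - [0.0056, -0.0003, -0.0088]
    - [0.0056, -0.0003, -0.0088]
    - [0.0056, -0.0003, -0.0088]
    - [0.0056, -0.0003, -0.0088]
    - [0.0056, -0.0003, -0.0088]
    - [0.0056, -0.0003, -0.0088]
    - [0.0056, -0.0003, -0.0088]
    - [0.0056, -0.0003, -0.0088]
    - [0.0056, -0.0003, -0.0088]
    - [0.0056, -0.0003, -0.0088]
    - [0.0056, -0.0003, -0.0088]
    - [0.0056, -0.0003, -0.0088]
    - [0.0056, -0.0003, -0.0088]
    - [0.0056, -0.0003, -0.0088]
    - [0, 0, 0]
  rotation:
    - [0, -0.0561, 0]
    - [0, -0.0561, 0]
    - [0, -0.0561, 0]
    - [0, -0.0561, 0]
    - [0, -0.0561, 0]
    - [0, -0.0561, 0]
    - [0, -0.0561, 0]
    - [0, -0.0561, 0]
    - [0, -0.0561, 0]
    - [0, -0.0561, 0]
    - [0, -0.0561, 0]
    - [0, -0.0561, 0]
    - [0, -0.0561, 0]
    - [0, -0.0561, 0]
    - [0, 0, 0]
  jaw: [0.5, 0.5, 0.5, 0.5, 0.5, 0.5, 0.5, 0.5, 0.5, 0.5, 0.5, 0.5, 0.5, 0.5, 0.5]

```text
time_s: 19.0
tool_pos: [0.5007, -0.1172, 0.3804]
tool_rot: [179.9, -0.0, 81.3]
force: [0.5, 0.5, -1.3]
grip_width: 0.0595
grasp_force: 30.0
```

```bash
python3 -c "
from mv import *
print(env.get_obs()['qpos'].round(1))
plan([.491,-.284,.30],[180,0,81.2],12)"
```

```text
[-35.6   2.1  47.3 105.6  -1.7  72.9   3.5]
from [ 0.5007 -0.1172  0.3804] [ 1.7994e+02 -3.0000e-02  8.1290e+01] t 19.0
12 rows shift [-0.01386  0.00131  0.0067 ] turn [ 9.0e-05 -4.0e-05  1.3e-04] deg/row 0.01
```

Call:
send_rows:
  xyz:
    - [-0.0139, 0.0013, 0.0067]
    - [-0.0139, 0.0013, 0.0067]
    - [-0.0139, 0.0013, 0.0067]
    - [-0.0139, 0.0013, 0.0067]
    - [-0.0139, 0.0013, 0.0067]
    - [-0.0139, 0.0013, 0.0067]
    - [-0.0139, 0.0013, 0.0067]
    - [-0.0139, 0.0013, 0.0067]
    - [-0.0139, 0.0013, 0.0067]
    - [-0.0139, 0.0013, 0.0067]
    - [-0.0139, 0.0013, 0.0067]
    - [-0.0139, 0.0013, 0.0067]
    - [0, 0, 0]
    - [0, 0, 0]
  rotation:
    - [0, 0, 0]
    - [0, 0, 0]
    - [0, 0, 0]
    - [0, 0, 0]
    - [0, 0, 0]
    - [0, 0, 0]
    - [0, 0, 0]
    - [0, 0, 0]
    - [0, 0, 0]
    - [0, 0, 0]
    - [0, 0, 0]
    - [0, 0, 0]
    - [0, 0, 0]
    - [0, 0, 0]
  jaw: [0.5, 0.5, 0.5, 0.5, 0.5, 0.5, 0.5, 0.5, 0.5, 0.5, 0.5, 0.5, 0.5, 0.5]

```text
time_s: 20.4
tool_pos: [0.4893, -0.2864, 0.2989]
tool_rot: [-179.9, -0.0, 81.0]
force: [0.6, 0.5, -1.7]
grip_width: 0.0593
grasp_force: 30.0
```

Run:
```python
from mv import *
o=env.get_obs();R=Ro.from_euler('xyz',o['tool_rot'],degrees=True).as_matrix();print(o['tool_pos'],o['tool_rot'],o['qpos'].round(1))
t=cam('top');s=cam('side')
c=o['tool_pos']+(.1705)*R[:,2]
cor=[c+a*R[:,0]+v*R[:,1] for a,v in((.075,-.03),(.075,.03),(-.075,.03),(-.075,-.03))]
cor+= [[.489,-.286,.08]]
k=400/110
print('top',((proj(t,cor)-[345,160]+.5)*k-.5).round(0).tolist()); print('side',((proj(s,cor)-[150,95]+.5)*k-.5+[400,0]).round(0).tolist())
a=cv2.resize(t['image'][160:270,345:455],(400,400),interpolation=2);b=cv2.resize(s['image'][95:205,150:260],(400,400),interpolation=2)
cv2.imwrite('pics/l5.png',np.hstack([a,b]))
```

```text
[ 0.48931437 -0.28644706  0.29890019] [-1.79945596e+02 -3.39621428e-02  8.09907889e+01] [-16.8  17.7  52.2 104.2 -15.3  65.6  31.6]
top [[138.0, 221.0], [149.0, 134.0], [369.0, 169.0], [360.0, 256.0], [231.0, 204.0]]
side [[665.0, 201.0], [607.0, 238.0], [500.0, 142.0], [557.0, 109.0], [591.0, 211.0]]
```

View pics/l5.png

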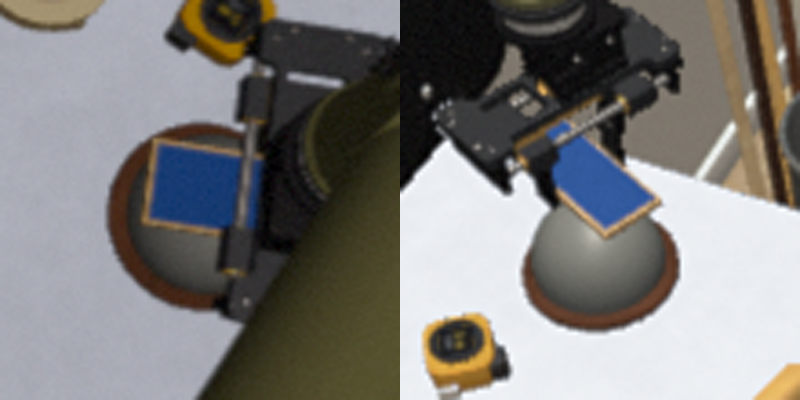

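The left half (top view) shows the panel end corners at (144,225) and (152,139), over the dome. They lie about 3 mm from where the calibration predicts, the same bias as at the rack. The dome's true position is therefore about (0.492, -0.283).

```bash
python3 -c "
from mv import *
plan([.492,-.283,.267],[180,0,81],8)"
```

```text
from [ 0.4899 -0.2857  0.2994] [ 1.7999e+02 -3.0000e-02  8.1110e+01] t 20.5
8 rows shift [0.00038 0.0002  0.00405] turn [ 3.0e-05 -8.0e-05  2.3e-04] deg/row 0.01
```

Call:
send_rows:
  xyz:
    - [0.0004, 0.0002, 0.004]
    - [0.0004, 0.0002, 0.004]
    - [0.0004, 0.0002, 0.004]
    - [0.0004, 0.0002, 0.004]
    - [0.0004, 0.0002, 0.004]
    - [0.0004, 0.0002, 0.004]
    - [0.0004, 0.0002, 0.004]
    - [0.0004, 0.0002, 0.004]
    - [0, 0, 0]
    - [0, 0, 0]
    - [0, 0, 0]
  rotation:
    - [0, 0, 0]
    - [0, 0, 0]
    - [0, 0, 0]
    - [0, 0, 0]
    - [0, 0, 0]
    - [0, 0, 0]
    - [0, 0, 0]
    - [0, 0, 0]
    - [0, 0, 0]
    - [0, 0, 0]
    - [0, 0, 0]
  jaw: [0.5, 0.5, 0.5, 0.5, 0.5, 0.5, 0.5, 0.5, 0.5, 0.5, 0.5]

```text
time_s: 21.6
tool_pos: [0.4918, -0.2837, 0.2677]
tool_rot: [180.0, 0.0, 81.1]
force: [-0.8, 0.1, -0.2]
grip_width: 0.0594
grasp_force: 30.0
```

Creep down (nominal contact at TCP z ≈ 0.2585).

Call:
send_rows:
  xyz:
    - [0, 0, 0.001]
    - [0, 0, 0.001]
    - [0, 0, 0.001]
    - [0, 0, 0.001]
    - [0, 0, 0.001]
    - [0, 0, 0.001]
    - [0, 0, 0.001]
    - [0, 0, 0]
    - [0, 0, 0]
    - [0, 0, 0]
  rotation:
    - [0, 0, 0]
    - [0, 0, 0]
    - [0, 0, 0]
    - [0, 0, 0]
    - [0, 0, 0]
    - [0, 0, 0]
    - [0, 0, 0]
    - [0, 0, 0]
    - [0, 0, 0]
    - [0, 0, 0]
  jaw: [0.5, 0.5, 0.5, 0.5, 0.5, 0.5, 0.5, 0.5, 0.5, 0.5]

```text
time_s: 22.6
tool_pos: [0.4918, -0.2837, 0.2605]
tool_rot: [180.0, 0.0, 81.1]
force: [-0.8, -0.1, -1.6]
grip_width: 0.0594
grasp_force: 30.0
```

Call:
send_rows:
  xyz:
    - [0, 0, 0.0005]
    - [0, 0, 0.0005]
    - [0, 0, 0.0005]
    - [0, 0, 0]
    - [0, 0, 0]
  rotation:
    - [0, 0, 0]
    - [0, 0, 0]
    - [0, 0, 0]
    - [0, 0, 0]
    - [0, 0, 0]
  jaw: [0.5, 0.5, 0.5, 0.5, 0.5]

```text
time_s: 23.1
tool_pos: [0.4918, -0.2836, 0.259]
tool_rot: [180.0, 0.0, 81.1]
force: [-0.7, 0.2, -1.4]
grip_width: 0.0597
grasp_force: 30.0
```

Call:
send_rows:
  xyz:
    - [0, 0, 0.0005]
    - [0, 0, 0.0003]
    - [0, 0, 0]
    - [0, 0, 0]
  rotation:
    - [0, 0, 0]
    - [0, 0, 0]
    - [0, 0, 0]
    - [0, 0, 0]
  jaw: [0.5, 0.5, 0.5, 0.5]

```text
time_s: 23.5
tool_pos: [0.4918, -0.2836, 0.2582]
tool_rot: [180.0, 0.0, 81.1]
force: [0.1, 0.2, -1.1]
grip_width: 0.0594
grasp_force: 30.0
```

Call:
send_rows:
  xyz:
    - [0, 0, 0.0004]
    - [0, 0, 0.0004]
    - [0, 0, 0]
    - [0, 0, 0]
  rotation:
    - [0, 0, 0]
    - [0, 0, 0]
    - [0, 0, 0]
    - [0, 0, 0]
  jaw: [0.5, 0.5, 0.5, 0.5]

```text
time_s: 23.9
tool_pos: [0.4918, -0.2836, 0.2574]
tool_rot: [180.0, 0.0, 81.1]
force: [0.1, 0.4, -0.6]
grip_width: 0.0597
grasp_force: 30.0
```

Call:
send_rows:
  xyz:
    - [0, 0, 0.0004]
    - [0, 0, 0.0003]
    - [0, 0, 0]
    - [0, 0, 0]
  rotation:
    - [0, 0, 0]
    - [0, 0, 0]
    - [0, 0, 0]
    - [0, 0, 0]
  jaw: [0.5, 0.5, 0.5, 0.5]

```text
time_s: 24.3
tool_pos: [0.4918, -0.2837, 0.257]
tool_rot: [180.0, 0.0, 81.1]
force: [-0.7, 0.6, 1.9]
grip_width: 0.0596
grasp_force: 30.0
```

```bash
python3 -c "
from mv import *
o=env.get_obs();print(o['force'],o['wrist_torque'],o['tool_pos'])"
```

```text
[-0.73716133  0.55857144  1.93126245] [ 0.06097354  0.31271883 -0.0602352 ] [ 0.49182966 -0.28368131  0.25695545]
```

Call:
send_rows:
  xyz:
    - [0, 0, 0]
    - [0, 0, 0]
    - [0, 0, 0]
    - [0, 0, 0]
    - [0, 0, 0]
    - [0, 0, 0]
    - [0, 0, 0]
    - [0, 0, 0]
    - [0, 0, 0]
  rotation:
    - [0, 0, 0]
    - [0, 0, 0]
    - [0, 0, 0]
    - [0, 0, 0]
    - [0, 0, 0]
    - [0, 0, 0]
    - [0, 0, 0]
    - [0, 0, 0]
    - [0, 0, 0]
  jaw: [0.5, 0.68, 0.7, 0.74, 0.8, 0.86, 0.93, 1, 1]
  newtons: 5

```text
time_s: 25.2
tool_pos: [0.4918, -0.2836, 0.2567]
tool_rot: [180.0, 0.0, 81.1]
force: [0.6, -0.7, -0.3]
grip_width: 0.0857
grasp_force: 0.0
```

Run:
```python
from mv import *
def m(c,x0,x1,y0,y1):
    k=cv2.inRange(cv2.cvtColor(c['image'],cv2.COLOR_BGR2HSV),(95,110,30),(125,255,220));z=0*k;z[y0:y1,x0:x1]=k[y0:y1,x0:x1]
    b=cv2.minAreaRect(cv2.findNonZero(z));return b,cv2.boxPoints(b).round(1).tolist()
s=cam('side');t=cam('top')
print(m(s,170,250,120,200)); print(m(t,370,440,180,255))
print(env.get_obs()['force'])
```

```text
(((203.61993408203125, 153.51809692382812), (32.960968017578125, 14.058859825134277), 42.273685455322266), [[186.6999969482422, 147.60000610351562], [196.1999969482422, 137.1999969482422], [220.5, 159.39999389648438], [211.10000610351562, 169.8000030517578]])
(((395.60406494140625, 212.82371520996094), (27.902496337890625, 18.931119918823242), 8.746162414550781), [[380.3999938964844, 220.10000610351562], [383.29998779296875, 201.3000030517578], [410.79998779296875, 205.60000610351562], [408.0, 224.3000030517578]])
[0.46517426 0.21617979 0.24919414]
```

Call:
send_rows:
  xyz:
    - [0, 0, -0.003]
    - [0, 0, -0.006]
    - [0, 0, -0.01]
    - [0, 0, -0.015]
    - [0, 0, -0.015]
    - [0, 0, -0.02]
    - [0, 0, -0.02]
    - [0, 0, -0.02]
    - [0, 0, -0.02]
    - [0, 0, -0.02]
    - [0, 0, 0]
    - [0, 0, 0]
  rotation:
    - [0, 0, 0]
    - [0, 0, 0]
    - [0, 0, 0]
    - [0, 0, 0]
    - [0, 0, 0]
    - [0, 0, 0]
    - [0, 0, 0]
    - [0, 0, 0]
    - [0, 0, 0]
    - [0, 0, 0]
    - [0, 0, 0]
    - [0, 0, 0]
  jaw: [1, 1, 1, 1, 1, 1, 1, 1, 1, 1, 1, 1]

```text
time_s: 26.5
tool_pos: [0.4917, -0.2837, 0.4065]
tool_rot: [179.9, 0.0, 81.1]
force: [-0.5, 0.3, 0.6]
grip_width: 0.0867
grasp_force: 0.0
```

Run:
```python
from mv import *
from scipy.optimize import minimize
w=cam('wrist');s=cam('side')
blue=lambda c:cv2.inRange(cv2.cvtColor(c['image'],cv2.COLOR_BGR2HSV),(95,110,30),(125,255,220))>0
def fitp(c,box,name,b=.006):
    m=blue(c);ok=np.zeros_like(m);x0,x1,y0,y1=box;ok[y0:y1,x0:x1]=1
    def cost(p):
        R=Ro.from_euler('zyx',[81.1+p[4]*1,p[2],p[3]],degrees=True).as_matrix()
        X=[np.array([p[0],p[1],.084])+R@[a*(.075-b),v*(.03-b),.004] for a,v in((1,-1),(1,1),(-1,1),(-1,-1))]
        h=np.zeros(m.shape,'uint8');cv2.fillPoly(h,[np.round(proj(c,X)*16).astype('int32')],255,shift=4,lineType=cv2.LINE_AA)
        return np.abs(h/255.-m)[ok].sum()
    x0=np.array([.492,-.283,0,0,0.]);r=minimize(cost,x0,method='Nelder-Mead',options=dict(initial_simplex=np.vstack([x0]+[x0+d for d in np.diag([.006,.006,6,6,4])]),maxiter=600))
    print(name,r.x.round(4),'cost',r.fun.round(1),'area',m[ok].sum())
for b in(.003,.005): fitp(s,(170,250,110,215),'side',b); fitp(w,(150,420,40,330),'wrist',b)
```

```text
side [ 0.4909 -0.2875 -5.6985  3.7612  1.52  ] cost 95.8 area 500
wrist [ 0.4917 -0.2849 18.9577  9.7266 -1.0584] cost 289.2 area 6608
side [ 0.4918 -0.2843  1.6161  3.9909  0.1639] cost 82.3 area 500
wrist [ 0.4922 -0.2839  3.5989  1.2713 -0.084 ] cost 125.8 area 6608
```

Both cameras' fits with the 5 mm border put the panel centred at about (0.492, -0.284) and within about 4° of level. The hand is clear, so I hand in.

```bash
python3 -c "
from cell import env
print(env.sign_off())"
```

```text
the job is handed in; nothing more can be done
None
```

The blue panel is lying centred on the dome, within about 4° of level by the camera fits, released with the arm clear, and the job is handed in at about 26.5 s; the hand-in gave no verdict, and I took no final picture of the bystanders.

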